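# Find the socket key that fits the denture flask nut

## Robot

A 7-joint arm with a two-finger parallel gripper is mounted at the origin on a cart in front of the work surface, level with it; the furniture and walls round the work are solid. World frame = base frame: x ahead of the robot, y to its left, z up, the work surface at z = 0. Lengths are in m, angles in rad, forces in N, time in s.
With the tool pointing down it reaches from about 0.4 to 0.875 m from the base axis. Payload 19.3 kg.
Tool frame: the origin (TCP) lies on the mounting face of the last link; the fingertips stand 173 mm ahead of it and the grasp point (between the pads) lies 155 mm ahead of it (bot.grip_point_offset is the distance from the TCP to the grasp point, in m); z points along the fingers, y is the line along which they close (so a half turn about z gives the same grasp; the last joint's range is limited). The gripper opens to 85 mm and grips with 20 to 120 N. Pads are 22 mm wide; open, the fingers measure 114 mm over their backs; the gripper's body (76 mm by 85 mm) begins 54 mm behind the grasp point. The pads swing forward as they close: fully open they stand 13 mm farther back than shut.
Start: joints at [1.201, 0.521, -0.036, 1.599, 0.021, 1.021, -0.113], TCP at [0.185, -0.597, 0.405] pointing down, gripper open.
Joint ranges: [-2.91, 2.91], [-0.3, 2.13], [-1.5, 1.42], [0.17, 2.43], [-1.26, 4.41], [0.16, 1.93], [-2.52, 2.52]. Speed limits (rad/s): [1.89, 1.89, 2.39, 2.39, 3.01, 3.01, 3.01].

## Interface

Orientations are given as [roll, pitch, yaw] about the fixed x, y, z axes, in that order (R = Rz(yaw) Ry(pitch) Rx(roll)).
In Python, from workcell import bot gives the robot as it stands.
- The arm moves only by the tool arm_command, never from a script. Its argument "deltas" is a list of rows, each a list of 3 entries, a list of its own where there are three numbers: the shift along the tool's x, y, z in cm, then the turn, a rotation vector about the tool's x, y, z in rad, then the finger opening in cm, from 0 to 8.54. In form: [[[tx, ty, tz], [rx, ry, rz], claw], ...]. A call has 1 to 20 rows; each row shifts and turns the commanded pose from where the row before left it, along the tool's axes as they then stand; what a row does not reach is not made up. A row lasts 1/10 s, in which the tool goes at most 50 mm and 8.59 degrees, less where a joint would pass 70% of its speed; a pose out of reach is approached as far as the arm can. A call with a gripper value outside its range is refused whole. The fingers move at their own pace and stop on an object; "newtons" is the grip in N (left out, the last holds). Time passes only in rows, so rows that do not move let the fingers close. It gives the time, the measured TCP pose, the force, the opening and the grip force at its end, in the units of the state.
- bot.observe(): the state, without advancing time (a new reading comes with each control period).
- bot.grab_frame(name): name is "side" or "top"; returns a dict with "frame" (400x640x3 uint8, red, green, blue), "K" (3x3 intrinsics, pixels), "rvec" (rotation vector, rad) and "tvec" (3), from world to camera coordinates, as OpenCV has them. Camera axes: x right, y down, z forward; pixel columns grow to the right and rows downward; lengths in m; the calibration is good to about 2 mm. A picture is of the moment at which its call begins. There is no depth.
- bot.job_done(): hands the job in; it is judged then, once.
Trained networks look in a picture, given as the dict that the camera call returned (one of the last four; its "shot" number tells which), for a name from the list of things; names that differ only in an ending like _2 or _b are one class to them, and where a whole thing is asked for, a point or a joint stands for the part that bears it (a point fixed in the world has none). Each returns a list of dicts, best first, with "p" (0 to 1); they miss things now and then, are a little off and sometimes report something else, mostly with a low value. They report only what shows in the picture. A call takes as long as a camera call. They do not tell look-alikes from the thing itself.
- bot.find_in(name, picture): "rect" ([left, top, width, height] in pixels, round what is visible of it).
- bot.mark_of(name, picture): "at" ([column, row] in pixels: a listed point, or the origin of a listed thing).
The state is a dict: "clock": time; "qpos": joint angles; "qd": joint speeds; "joint_efforts": joint torques, N m; "position": TCP position; "tool_rot": TCP orientation; "force": force on the tool from outside, world axes, zero at the start; "moment": the same for the moment, N m; "grip_width": finger opening in m; "finger_force": force on a finger pad.
Only numpy, scipy, OpenCV 4.12 (cv2) and the standard library are available. Lean on these libraries where they do the work, as an engineer would, in place of code of your own. Each camera call takes 0.05 s, during which the arm holds its last target. There are 200 camera calls.

## Task

Find which of the three socket keys in the wooden rack fits the hexagon nut on top of the denture flask, trying them on it as needed: only one goes all the way down. Finish with that key upright and fully down on the flask's nut while still gripping it there; the other two keys must stand fully down in pockets of the rack, and the other things on the bench stay where they are.

Things in the scene. Friction and masses are not known exactly. Their poses are not given: they have to be found in the camera images.
- key_small_center (a point): smallest of 3 keys: dark hex tube 32 high, 27 over outer flats (31 corners), hex opening below 20 across flats (nut + 2), 20 deep. On top a steel wing handle, 16 thick (x), 34 wide (y), 32 to 68 above the underside; grip its wide faces; two hex flats are parallel to them. Point: on the axis, 34 above the underside, z up. 0.15 kg. Starts upright in any rack pocket, handle roughly along the row. (mm)
- key_medium_center (a point): middle-sized of 3 keys: dark hex tube 32 high, 32 over outer flats (37 corners), hex opening below 24 across flats (nut + 2), 20 deep. On top a steel wing handle, 16 thick (x), 34 wide (y), 32 to 68 above the underside; grip its wide faces; two hex flats are parallel to them. Point: on the axis, 34 above the underside, z up. 0.15 kg. Starts upright in any rack pocket, handle roughly along the row. (mm)
- key_large_center (a point): largest of 3 keys: dark hex tube 32 high, 37 over outer flats (43 corners), hex opening below 28 across flats (nut + 2), 20 deep. On top a steel wing handle, 16 thick (x), 34 wide (y), 32 to 68 above the underside; grip its wide faces; two hex flats are parallel to them. Point: on the axis, 34 above the underside, z up. 0.15 kg. Starts upright in any rack pocket, handle roughly along the row. (mm)
- nut_p: one of 3 fixed hex nuts, 18, 22 and 26 across flats; which is which is not told (see or try). One, at random, is on the flask, two spares on the bar. It stands in a round steel cup (collar): floor 3 thick, rim 11 above the origin (under the cup, centre); nut top at 17, its top 3 chamfered, bolt end to 20. Two flats are square to its x. Only its own key goes down to the cup floor; others stop 7 or more higher. (mm)
- nut_q: one of 3 fixed hex nuts, 18, 22 and 26 across flats; which is which is not told (see or try). One, at random, is on the flask, two spares on the bar. It stands in a round steel cup (collar): floor 3 thick, rim 11 above the origin (under the cup, centre); nut top at 17, its top 3 chamfered, bolt end to 20. Two flats are square to its x. Only its own key goes down to the cup floor; others stop 7 or more higher. (mm)
- nut_r: one of 3 fixed hex nuts, 18, 22 and 26 across flats; which is which is not told (see or try). One, at random, is on the flask, two spares on the bar. It stands in a round steel cup (collar): floor 3 thick, rim 11 above the origin (under the cup, centre); nut top at 17, its top 3 chamfered, bolt end to 20. Two flats are square to its x. Only its own key goes down to the cup floor; others stop 7 or more higher. (mm)
- flask_top (a point): centre of the flat top of the denture flask, a fixed round aluminium can 92 mm across (118 mm over its two side lugs) and 45 mm high with a brass lid; the cup of the nut to work on stands on this point
- spare_bar: fixed aluminium block 60x130x45 mm that carries the two spare nuts, not used; origin under its centre
- rack: fixed wooden rack 66 mm (x) by 196 mm (y), 26 mm high, with three round pockets 46 mm across and 20 mm deep (pocket floor 6 mm above the bench) in a row along its y, 62 mm apart; a key of any size stands loosely in any pocket; origin under its centre
- rack_hole0 (a point): centre of the mouth of pocket 0 of the rack, 20 mm above the pocket's floor
- rack_hole1 (a point): centre of the mouth of pocket 1 of the rack, 20 mm above the pocket's floor
- rack_hole2 (a point): centre of the mouth of pocket 2 of the rack, 20 mm above the pocket's floor
- cast_upper: bystander, to be left where it is: white plaster dental cast 55x60x30 mm; origin under its centre
- caliper: bystander, to be left where it is: flat steel caliper 45x130x7 mm; origin under its centre
- dappen: bystander, to be left where it is: small white waisted cup 35x35x22 mm; origin under its centre
- tweezers: bystander, to be left where it is: steel tweezers 14x138x8 mm; origin under its centre
There are look-alikes about, which are no part of the job. What is shaped like the part that bears key_small_center but red is not meant.

How it is judged:
At the end, for the whole second after the job is handed in: A key is upright (0.1 rad) over the flask's nut, within 4 mm of its axis and 4 mm of fully down, gripped by the fingers with over 2 N; the other two keys stand upright, at rest, within 14 mm of a pocket's centre and 5 mm of its floor in the rack (((horizontal distance between key_small_center and flask_top below 0.004 m and z of key_small_center in the frame of flask_top between 0.033 and 0.041 m and angle between key_small_center's own z axis and vertical below 0.1 rad and contact force between the fingers and key_small above 2 N and ((horizontal distance between key_medium_center and rack_hole0 below 0.014 m or horizontal distance between key_medium_center and rack_hole1 below 0.014 m or horizontal distance between key_medium_center and rack_hole2 below 0.014 m) and z of key_medium_center in the frame of rack below 0.045 m and angle between key_medium_center's own z axis and vertical below 0.1 rad and linear speed of key_medium below 0.02 m/s) and ((horizontal distance between key_large_center and rack_hole0 below 0.014 m or horizontal distance between key_large_center and rack_hole1 below 0.014 m or horizontal distance between key_large_center and rack_hole2 below 0.014 m) and z of key_large_center in the frame of rack below 0.045 m and angle between key_large_center's own z axis and vertical below 0.1 rad and linear speed of key_large below 0.02 m/s)) or (horizontal distance between key_medium_center and flask_top below 0.004 m and z of key_medium_center in the frame of flask_top between 0.033 and 0.041 m and angle between key_medium_center's own z axis and vertical below 0.1 rad and contact force between the fingers and key_medium above 2 N and ((horizontal distance between key_small_center and rack_hole0 below 0.014 m or horizontal distance between key_small_center and rack_hole1 below 0.014 m or horizontal distance between key_small_center and rack_hole2 below 0.014 m) and z of key_small_center in the frame of rack below 0.045 m and angle between key_small_center's own z axis and vertical below 0.1 rad and linear speed of key_small below 0.02 m/s) and ((horizontal distance between key_large_center and rack_hole0 below 0.014 m or horizontal distance between key_large_center and rack_hole1 below 0.014 m or horizontal distance between key_large_center and rack_hole2 below 0.014 m) and z of key_large_center in the frame of rack below 0.045 m and angle between key_large_center's own z axis and vertical below 0.1 rad and linear speed of key_large below 0.02 m/s)) or (horizontal distance between key_large_center and flask_top below 0.004 m and z of key_large_center in the frame of flask_top between 0.033 and 0.041 m and angle between key_large_center's own z axis and vertical below 0.1 rad and contact force between the fingers and key_large above 2 N and ((horizontal distance between key_small_center and rack_hole0 below 0.014 m or horizontal distance between key_small_center and rack_hole1 below 0.014 m or horizontal distance between key_small_center and rack_hole2 below 0.014 m) and z of key_small_center in the frame of rack below 0.045 m and angle between key_small_center's own z axis and vertical below 0.1 rad and linear speed of key_small below 0.02 m/s) and ((horizontal distance between key_medium_center and rack_hole0 below 0.014 m or horizontal distance between key_medium_center and rack_hole1 below 0.014 m or horizontal distance between key_medium_center and rack_hole2 below 0.014 m) and z of key_medium_center in the frame of rack below 0.045 m and angle between key_medium_center's own z axis and vertical below 0.1 rad and linear speed of key_medium below 0.02 m/s)))); the arm keeps its last pose, push and grip.
It fails at once if a bystander (cast, caliper, cup or tweezers) is moved by more than 30 mm (distance of any of cast_upper, caliper, dappen, tweezers from where it was at the start of the episode above 0.03 m).
It also fails if it takes over 72 s, if anything falls off the work surface, if the arm or the gripper's body presses on something with over 40 N, if the wrist force passes 120 N, or if a joint passes its speed limit or range.

## Working session

There is one attempt and no reset: what is moved stays moved. The work goes in short steps, Python scripts to look and compute and a tool call to move; the robot and the scene stay as the last step left them, time stands still between calls to the robot, and variables do not carry over. Pictures are saved under pics/ and viewed, at most 10 in all, crops included, and the job is handed in when it is done.

Besides the shell and the picture viewer there is one more tool, called after ">>>" by a JSON object that holds its "fn" and its "kwargs", one argument or row to a line. arm_command: Moves the arm, as the interface text tells. Its arguments: {"type":"object","properties":{"deltas":{"type":"array","items":{"type":"array"}},"newtons":{"type":"number"}},"required":["deltas"]}

```bash
mkdir -p pics; cat > h.py <<'E'
from workcell import bot
import numpy as np, cv2
def cam(p):
    R=cv2.Rodrigues(np.array(p["rvec"],float))[0]; return np.array(p["K"],float),R,np.array(p["tvec"],float).ravel()
def ray(p,uv,z):
    K,R,t=cam(p); d=R.T@np.linalg.inv(K)@np.array([uv[0],uv[1],1.]); c=-R.T@t
    return c+d*(z-c[2])/d[2]
def proj(p,X):
    K,R,t=cam(p); q=K@(R@np.array(X,float)+t); return q[:2]/q[2]
def tri(p1,u1,p2,u2):
    P=[cam(p) for p in(p1,p2)]; M=[K@np.c_[R,t] for K,R,t in P]
    X=cv2.triangulatePoints(M[0],M[1],np.array(u1,float).reshape(2,1),np.array(u2,float).reshape(2,1)).ravel(); return X[:3]/X[3]
def save(p,n,box=None,s=1):
    f=p["frame"]
    if box: f=f[box[1]:box[3],box[0]:box[2]]
    cv2.imwrite("pics/"+n,cv2.cvtColor(cv2.resize(f,None,fx=s,fy=s,interpolation=cv2.INTER_CUBIC),cv2.COLOR_RGB2BGR))
E
python3 - <<'E'
from h import *
np.set_printoptions(precision=4,suppress=True)
T=bot.grab_frame("top");S=bot.grab_frame("side")
save(T,"top0.png");save(S,"side0.png")
for p,nm in((T,"top"),(S,"side")):
    K,R,t=cam(p); print(nm,"cam pos",-R.T@t,"fwd",R[2],"f",K[0,0])
Z={"key_small_center":.04,"key_medium_center":.04,"key_large_center":.04,"nut_p":.045,"nut_q":.045,"nut_r":.045,"flask_top":.045,"spare_bar":0,"rack":0,"rack_hole0":.026,"rack_hole1":.026,"rack_hole2":.026,"cast_upper":0,"caliper":0,"dappen":0,"tweezers":0}
for n,z in Z.items():
    for p,nm in((T,"T"),(S,"S")):
        print(n,nm,[(np.round(d["at"],1).tolist(),round(d["p"],2),ray(p,d["at"],z)[:2].round(4).tolist()) for d in bot.mark_of(n,p)[:4]])
print(bot.observe())
E
```

```text
top cam pos [ 0.3695 -0.0707  0.9196] fwd [ 0.2291 -0.027  -0.973 ] f 418.38582266116435
side cam pos [ 0.3058 -0.8247  0.5599] fwd [ 0.2818  0.7943 -0.5382] f 415.44780427756535
key_small_center T [([359.0, 232.8], 0.75, [0.5069, -0.1666]), ([307.8, 278.5], 0.58, [0.421, -0.0504]), ([286.2, 225.5], 0.19, [0.5362, -0.0135])]
key_small_center S [([299.4, 200.7], 0.63, [0.5268, -0.064]), ([256.0, 207.0], 0.63, [0.4284, -0.0544]), ([305.2, 231.9], 0.57, [0.5031, -0.1788])]
key_medium_center T [([258.1, 221.3], 0.65, [0.5505, 0.0457]), ([289.2, 137.8], 0.63, [0.7349, -0.0339])]
key_medium_center S [([294.5, 172.3], 0.74, [0.5546, 0.066])]
key_large_center T [([285.4, 226.1], 0.83, [0.535, -0.0117]), ([256.7, 221.7], 0.23, [0.5499, 0.0487])]
key_large_center S [([298.2, 188.0], 0.67, [0.5407, -0.0102])]
nut_p T [([285.6, 137.5], 0.91, [0.7342, -0.0262]), ([261.1, 145.8], 0.54, [0.7193, 0.0293]), ([411.4, 209.6], 0.5, [0.5463, -0.2835])]
nut_p S [([341.7, 260.3], 0.88, [0.5377, -0.2899]), ([377.3, 175.5], 0.72, [0.74, -0.0304]), ([368.3, 186.3], 0.58, [0.6969, -0.0692]), ([362.1, 165.6], 0
[... 2327 characters left out ...]
 207.2], 0.33, [0.538, -0.0335])]
tweezers T [([213.6, 198.2], 0.77, [0.6207, 0.1483]), ([411.1, 146.9], 0.48, [0.7044, -0.3144])]
tweezers S [([306.4, 165.7], 0.48, [0.6162, 0.1589])]
{'clock': 1.7, 'qpos': array([ 1.2008,  0.5214, -0.0363,  1.5995,  0.0212,  1.0211, -0.1128]), 'qd': array([-0.0012, -0.001 ,  0.0009, -0.0016, -0.0002, -0.    , -0.0006]), 'joint_efforts': array([ -0.0001, -92.6834,   1.9782, -37.0245,   0.0181,   0.0018,
         0.    ]), 'position': array([ 0.1846, -0.5971,  0.4047]), 'tool_rot': array([-3.1416,  0.    ,  0.2998]), 'force': array([ 0.5852, -0.1398, -0.1317]), 'moment': array([0.0433, 0.0078, 0.0376]), 'finger_force': 0.0, 'grip_width': 0.08540406588388261}
```

View pics/top0.png

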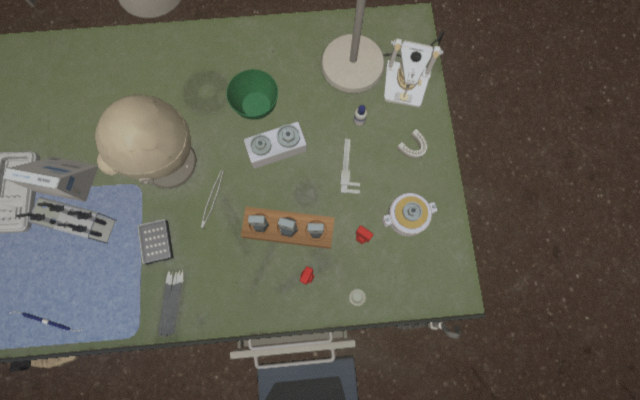

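View pics/side0.png

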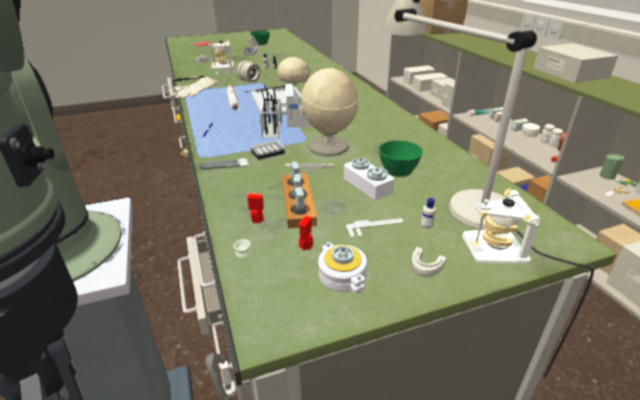

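The top view shows the rack at (288,228) with three dark keys at (258,222), (287,227) and (316,230). Red look-alikes stand at (363,234) and (307,275), so they are not meant. The flask with its nut is at (411,212), and the spare nuts at (261,145) and (288,135) are not used. Next is one close crop of the keys and nuts.

```bash
python3 - <<'E'
from h import *
T=cv2.imread("pics/top0.png");S=cv2.imread("pics/side0.png")
c=lambda f,x,y,w,h,W,H: cv2.resize(f[y:y+h,x:x+w],(W,H),interpolation=cv2.INTER_CUBIC)
A=c(T,240,200,100,50,800,400) ; 
B=np.hstack([c(S,270,160,60,60,200,200),c(T,240,120,70,70,200,200),c(T,386,187,50,50,200,200),c(S,340,150,60,60,200,200)])
cv2.imwrite("pics/c1.png",np.vstack([A,B]))
E
```

```text
(no output)
```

View pics/c1.png

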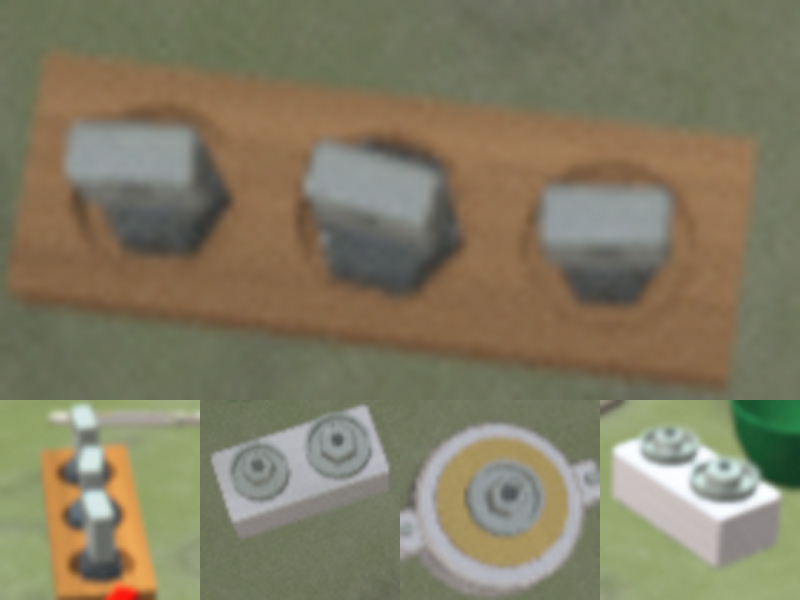

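```bash
cat >> h.py <<'E'
def rect(p,c,z,half=.03,n=200):
    # world-aligned orthographic patch at height z: image right=+x, up=+y
    g=np.array([[-1,1],[1,1],[1,-1],[-1,-1]])*half+np.array(c)
    src=np.float32([proj(p,[a,b,z]) for a,b in g]); dst=np.float32([[0,0],[n,0],[n,n],[0,n]])
    M=cv2.getPerspectiveTransform(src,dst)
    o=cv2.warpPerspective(p["frame"],M,(n,n),flags=cv2.INTER_CUBIC)
    h=n//2; o[:8,h]=o[-8:,h]=[255,0,0]; o[h,:8]=o[h,-8:]=[255,0,0]; o[h-1:h+1,h-1:h+1]=[255,0,0]; return o
E
python3 - <<'E'
from h import *
T=bot.grab_frame("top");S=bot.grab_frame("side")
import pickle; pickle.dump((T,S),open("ts.pkl","wb"))
N=[(.540,-.284),(.720,.029),(.735,-.033)]
Kc=[(.520,-.081),(.535,-.016),(.548,.046)]
o=np.vstack([np.hstack([rect(T,c,.060) for c in N]),np.hstack([rect(S,c,.060) for c in N]),np.hstack([rect(T,c,.074) for c in Kc])])
cv2.imwrite("pics/r1.png",cv2.cvtColor(o,cv2.COLOR_RGB2BGR))
E
```

```text
(no output)
```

View pics/r1.png

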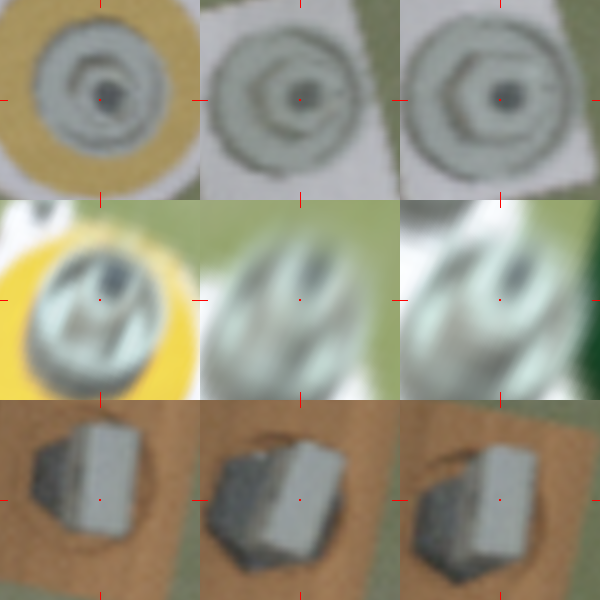

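The rectified patches show cup diameters of about 40 mm on the flask and 46 and 52 mm on the spares. That points to the flask nut being the smallest, so I will start with the small key, the right one in the top view at (316,230). Next I refine the nut's centre and yaw.

```bash
python3 - <<'E'
from h import *
import pickle
T,S=pickle.load(open("ts.pkl","rb"))
c=(.542,-.2825)
def blob(p,z,half=.006,n=240):
    g=cv2.cvtColor(rect(p,c,z,half,n)[...],cv2.COLOR_RGB2GRAY).astype(float); g[:8]=g[-8:]=g[:,:8]=g[:,-8:]=g.max(); g=cv2.GaussianBlur(g,(0,0),6)
    w=np.clip(np.percentile(g,30)-g,0,None); y,x=np.mgrid[:n,:n]; return (c[0]+((w*x).sum()/w.sum()-n/2)*2*half/n, c[1]-((w*y).sum()/w.sum()-n/2)*2*half/n)
a,b=blob(T,.065),blob(S,.065); print(a,b, tri(T,proj(T,[*a,.065]),S,proj(S,[*b,.065])))
def enh(p,z,yaw=None):
    o=rect(p,c,z,.016,400); o=cv2.createCLAHE(4,(2,2)).apply(cv2.cvtColor(o,cv2.COLOR_RGB2GRAY)); return cv2.cvtColor(o,cv2.COLOR_GRAY2BGR)
# handle of small key: min-area rectangle of bright-grey top face at z=.074
kc=(.523,-.0756); r=rect(T,kc,.074,.03,600); hsv=cv2.cvtColor(r,cv2.COLOR_RGB2HSV)
m=((hsv[...,1]<45)&(hsv[...,2]>135)).astype(np.uint8); nl,lab,st,ce=cv2.connectedComponentsWithStats(m); i=1+np.argmax(st[1:,4])
R=cv2.minAreaRect(np.argwhere(lab==i)[:,::-1].astype(np.float32)); print("handle",R, kc[0]+(R[0][0]-300)/1e4, kc[1]-(R[0][1]-300)/1e4)
cv2.drawContours(r,[cv2.boxPoints(R).astype(int)],0,(255,0,0),1)
o=np.hstack([enh(T,.062),enh(S,.062)]); o=np.vstack([o, np.hstack([cv2.cvtColor(cv2.resize(r,(200,200)),cv2.COLOR_RGB2BGR),np.zeros((200,600,3),np.uint8)])])
cv2.imwrite("pics/n1.png",o)
E
```

```text
(np.float64(0.5413753585408985), np.float64(-0.2817038485595644)) (np.float64(0.5419537628361506), np.float64(-0.2834845591585145)) [ 0.54207638 -0.28212969  0.06373237]
handle ((295.4235534667969, 289.8293762207031), (149.11456298828125, 325.95953369140625), 5.26584005355835) 0.5225423553466797 -0.07458293762207031
```

View pics/n1.png

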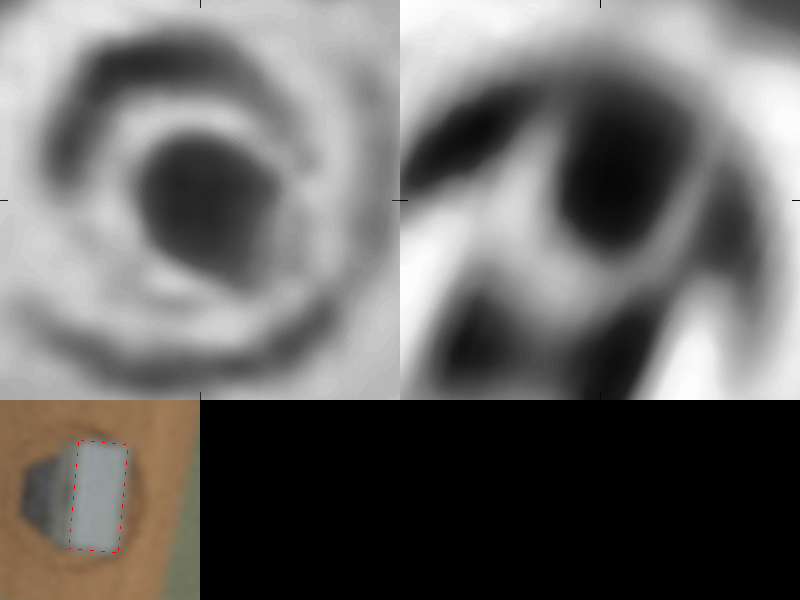

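```bash
cat >> h.py <<'E'
def plan(xyz,yaw,n,start=None,dec=2):
    """one constant row (tool axes) repeated n times to reach TCP xyz,yaw; prints rounded row and where it ends"""
    s=bot.observe(); p0,y0=(s["position"],s["tool_rot"][2]) if start is None else start
    d=round((yaw-y0)/n,3); y=y0+d*np.arange(n)
    A=np.array([[np.cos(y).sum(),np.sin(y).sum()],[np.sin(y).sum(),-np.cos(y).sum()]])
    D=np.array(xyz)-p0; t=np.linalg.solve(A,D[:2]); row=np.round(np.r_[t,-D[2]/n]*100,dec)
    e=A@row[:2]/100+p0[:2]; print(n,"x",row.tolist(),"rz",-d,"end",e.round(4),round(p0[2]-row[2]*n/100,4),"yaw",round(y0+n*d,4),"len",round(float(np.linalg.norm(row)),2))
def st():
    s=bot.observe(); print({k:np.round(s[k],4).tolist() for k in("clock","position","tool_rot","qpos","force","moment","grip_width","finger_force")})
E
python3 - <<'E'
from h import *
plan((.5225,-.0746,.32),1.466,15)
E
```

```text
15 x [4.34, -0.66, 0.56] rz -0.078 end [ 0.5222 -0.0751] 0.3207 yaw 1.4697 len 4.43
```

>>> {"fn": "arm_command", "kwargs": {
  "deltas": [
    [[4.34,-0.66,0.56],[0,0,-0.078],8.5],
    [[4.34,-0.66,0.56],[0,0,-0.078],8.5],
    [[4.34,-0.66,0.56],[0,0,-0.078],8.5],
    [[4.34,-0.66,0.56],[0,0,-0.078],8.5],
    [[4.34,-0.66,0.56],[0,0,-0.078],8.5],
    [[4.34,-0.66,0.56],[0,0,-0.078],8.5],
    [[4.34,-0.66,0.56],[0,0,-0.078],8.5],
    [[4.34,-0.66,0.56],[0,0,-0.078],8.5],
    [[4.34,-0.66,0.56],[0,0,-0.078],8.5],
    [[4.34,-0.66,0.56],[0,0,-0.078],8.5],
    [[4.34,-0.66,0.56],[0,0,-0.078],8.5],
    [[4.34,-0.66,0.56],[0,0,-0.078],8.5],
    [[4.34,-0.66,0.56],[0,0,-0.078],8.5],
    [[4.34,-0.66,0.56],[0,0,-0.078],8.5],
    [[4.34,-0.66,0.56],[0,0,-0.078],8.5],
    [[0,0,0],[0,0,0],8.5],
    [[0,0,0],[0,0,0],8.5]
  ],
  "newtons": 40
}}

```text
clock: 3.5
position: [0.5223, -0.0745, 0.3207]
tool_rot: [-3.142, 0.0, 1.471]
force: [-0.6, -1.1, 0.7]
grip_width: 0.0852
finger_force: 0.0
```

>>> {"fn": "arm_command", "kwargs": {
  "deltas": [
    [[0,0,2.15],[0,0,0],5],
    [[0,0,2.15],[0,0,0],5],
    [[0,0,2.15],[0,0,0],5],
    [[0,0,2.15],[0,0,0],5],
    [[0,0,2.15],[0,0,0],5],
    [[0,0,0],[0,0,0],5]
  ]
}}

```text
clock: 4.1
position: [0.5215, -0.0764, 0.2113]
tool_rot: [-3.138, 0.001, 1.468]
force: [0.2, -0.3, 0.1]
grip_width: 0.0498
finger_force: 0.0
```

```bash
python3 - <<'E'
from h import *
T=bot.grab_frame("top");S=bot.grab_frame("side")
f=np.hstack([cv2.resize(p["frame"][y:y+80,x:x+80],(400,400),interpolation=cv2.INTER_CUBIC) for p,x,y in((T,270,190),(S,260,140))])
cv2.imwrite("pics/g1.png",f[...,::-1]); st()
E
```

```text
{'clock': 4.2, 'position': [0.5223, -0.076, 0.2136], 'tool_rot': [-3.1413, 0.0004, 1.4682], 'qpos': [0.2691, 0.6752, -0.3231, 1.9744, 0.3888, 0.5521, -0.4248], 'force': [0.8981, 0.2422, 0.0977], 'moment': [0.0035, 0.0258, -0.0338], 'grip_width': 0.0502, 'finger_force': 0.0}
```

View pics/g1.png

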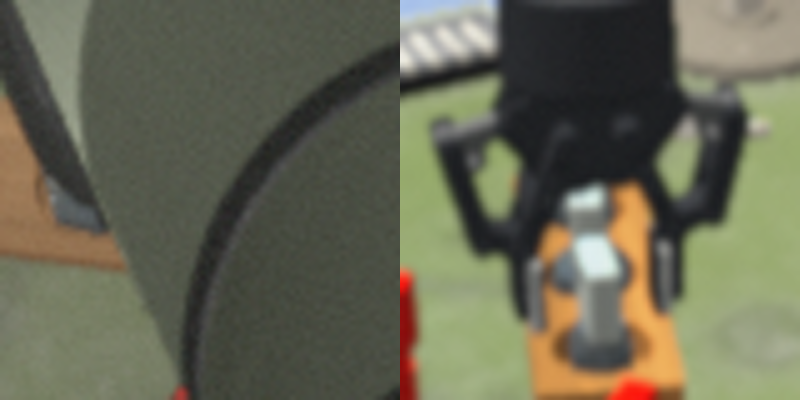

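The side crop shows the open fingers at columns 535 and 662, either side of the small key's handle at 598. I close now.

>>> {"fn": "arm_command", "kwargs": {
  "deltas": [
    [[0,0,0],[0,0,0],0],
    [[0,0,0],[0,0,0],0],
    [[0,0,0],[0,0,0],0],
    [[0,0,0],[0,0,0],0],
    [[0,0,0],[0,0,0],0],
    [[0,0,0],[0,0,0],0]
  ],
  "newtons": 40
}}

```text
clock: 4.8
position: [0.5225, -0.0753, 0.2142]
tool_rot: [3.14, 0.0, 1.469]
force: [-0.9, -1.3, 9.2]
grip_width: 0.0157
finger_force: 38.7
```

```bash
python3 - <<'E'
from h import *
st()
s=bot.observe();p=s["position"]
plan((.542,-.2825,.325),1.24,6,((p[0],p[1],.325),s["tool_rot"][2]))
E
```

```text
{'clock': 4.8, 'position': [0.5225, -0.0753, 0.2142], 'tool_rot': [3.1401, 0.0004, 1.4694], 'qpos': [0.2681, 0.674, -0.3234, 1.9746, 0.3893, 0.5515, -0.4253], 'force': [-0.8596, -1.2918, 9.194], 'moment': [-0.1942, 0.3917, 0.0568], 'grip_width': 0.0157, 'finger_force': 38.6804}
6 x [-3.33, 0.99, -0.0] rz 0.038 end [ 0.5417 -0.2825] 0.325 yaw 1.2414 len 3.47
```

>>> {"fn": "arm_command", "kwargs": {
  "deltas": [
    [[0,0,-1.0],[0,0,0],0],
    [[0,0,-2.5],[0,0,0],0],
    [[0,0,-2.5],[0,0,0],0],
    [[0,0,-2.5],[0,0,0],0],
    [[0,0,-2.5],[0,0,0],0],
    [[-3.33,0.99,0],[0,0,0.038],0],
    [[-3.33,0.99,0],[0,0,0.038],0],
    [[-3.33,0.99,0],[0,0,0.038],0],
    [[-3.33,0.99,0],[0,0,0.038],0],
    [[-3.33,0.99,0],[0,0,0.038],0],
    [[-3.33,0.99,0],[0,0,0.038],0],
    [[0,0,0],[0,0,0],0],
    [[0,0,0],[0,0,0],0],
    [[0,0,0],[0,0,0],0]
  ]
}}

```text
clock: 6.2
position: [0.5416, -0.2812, 0.3237]
tool_rot: [3.142, -0.001, 1.243]
force: [-0.1, 0.6, -1.4]
grip_width: 0.0157
finger_force: 39.2
```

```bash
python3 - <<'E'
from h import *
st()
T=bot.grab_frame("top");S=bot.grab_frame("side")
f=np.hstack([cv2.resize(p["frame"][y:y+100,x:x+100],(400,400),interpolation=cv2.INTER_CUBIC) for p,x,y in((T,360,160),(S,290,190))])
cv2.imwrite("pics/g2.png",f[...,::-1])
for p in(T,S): print([(np.round(d["at"],1).tolist(),round(d["p"],2)) for d in bot.mark_of("key_small_center",p)[:3]], proj(p,[.542,-.2825,.325-.155-.018]))
E
```

```text
{'clock': 6.2, 'position': [0.5416, -0.2812, 0.3237], 'tool_rot': [3.1415, -0.0006, 1.2431], 'qpos': [0.6046, 0.6069, -0.3259, 1.7015, 0.2399, 0.8725, -0.1499], 'force': [-0.1421, 0.5613, -1.4421], 'moment': [0.005, -0.0281, -0.0292], 'grip_width': 0.0157, 'finger_force': 39.1772}
[([308.1, 276.7], 0.64), ([420.6, 202.0], 0.6), ([361.9, 233.8], 0.6)] [423.23786892 199.56829172]
[([305.7, 232.3], 0.81), ([343.2, 207.4], 0.78), ([256.9, 207.9], 0.66)] [343.66047278 209.99801686]
```

View pics/g2.png

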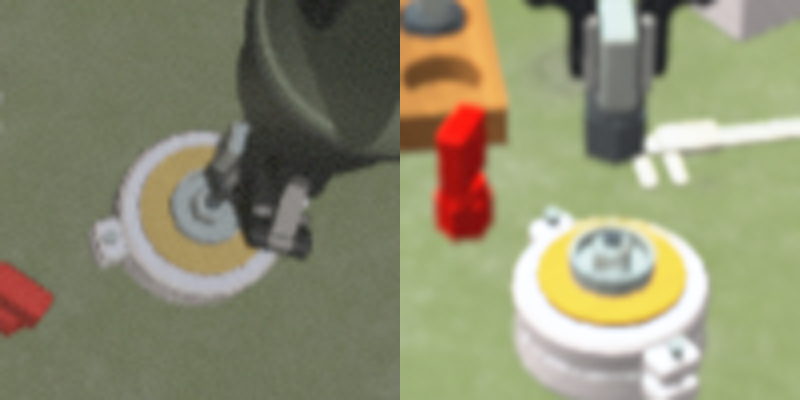

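The key is gripped upright above the flask; in the side crop the tube is at (612,130) and the cup at (612,258). I go down to just above the nut, then feel.

>>> {"fn": "arm_command", "kwargs": {
  "deltas": [
    [[-0.13,0,1.5],[0,0,0],0],
    [[0,0,1.5],[0,0,0],0],
    [[0,0,1.5],[0,0,0],0],
    [[0,0,0.6],[0,0,0],0],
    [[0,0,0],[0,0,0],0],
    [[0,0,0.3],[0,0,0],0],
    [[0,0,0.2],[0,0,0],0],
    [[0,0,0],[0,0,0],0]
  ]
}}

```text
clock: 7.2
position: [0.5411, -0.2835, 0.2673]
tool_rot: [3.141, 0.0, 1.242]
force: [0.0, -0.7, -2.0]
grip_width: 0.0154
finger_force: 39.2
```

```bash
python3 - <<'E'
from h import *
st()
E
```

```text
{'clock': 7.2, 'position': [0.5411, -0.2835, 0.2673], 'tool_rot': [3.1413, 0.0001, 1.2417], 'qpos': [0.5914, 0.6817, -0.3028, 1.7341, 0.2742, 0.7671, -0.1754], 'force': [0.0499, -0.6724, -1.9664], 'moment': [0.0006, -0.0166, 0.0478], 'grip_width': 0.0154, 'finger_force': 39.2054}
```

>>> {"fn": "arm_command", "kwargs": {
  "deltas": [
    [[0,0,0.25],[0,0,0],0],
    [[0,0,0.25],[0,0,0],0],
    [[0,0,0],[0,0,0],0],
    [[0,0,0],[0,0,0],0]
  ]
}}

```text
clock: 7.6
position: [0.5411, -0.2834, 0.2622]
tool_rot: [3.142, -0.0, 1.242]
force: [-0.4, 0.2, -1.9]
grip_width: 0.0155
finger_force: 39.2
```

>>> {"fn": "arm_command", "kwargs": {
  "deltas": [
    [[0,0,0.25],[0,0,0],0],
    [[0,0,0.25],[0,0,0],0],
    [[0,0,0.15],[0,0,0],0],
    [[0,0,0],[0,0,0],0],
    [[0,0,0],[0,0,0],0]
  ]
}}

```text
clock: 8.1
position: [0.5411, -0.2834, 0.2562]
tool_rot: [3.141, 0.0, 1.242]
force: [-3.9, 1.8, 11.3]
grip_width: 0.0156
finger_force: 41.0
```

```bash
python3 - <<'E'
from h import *
st()
T=bot.grab_frame("top");S=bot.grab_frame("side")
f=np.hstack([cv2.resize(p["frame"][y:y+80,x:x+80],(400,400),interpolation=cv2.INTER_CUBIC) for p,x,y in((T,370,170),(S,300,200))])
cv2.imwrite("pics/g3.png",f[...,::-1])
E
```

```text
{'clock': 8.1, 'position': [0.5411, -0.2834, 0.2562], 'tool_rot': [3.1414, 0.0002, 1.2417], 'qpos': [0.5877, 0.6972, -0.2976, 1.7392, 0.2811, 0.747, -0.1812], 'force': [-3.8791, 1.7639, 11.3284], 'moment': [0.4104, 0.9115, -0.016], 'grip_width': 0.0156, 'finger_force': 40.9507}
```

View pics/g3.png

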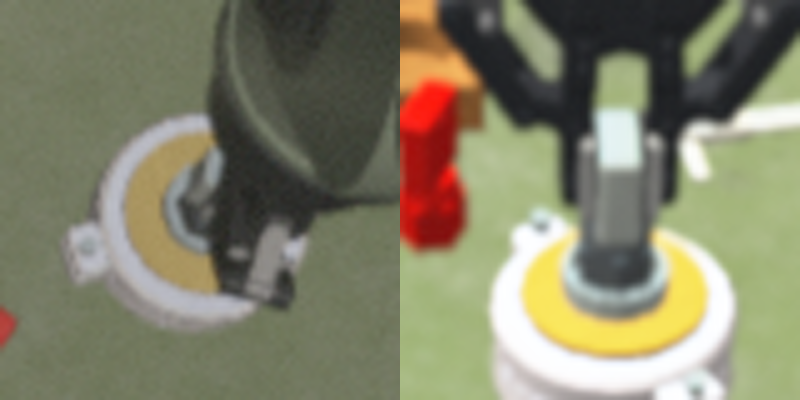

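The side crop shows the tube sunk inside the cup at (612,275), and contact came at the expected depth. One small push will confirm it is on the floor.

>>> {"fn": "arm_command", "kwargs": {
  "deltas": [
    [[0,0,0.1],[0,0,0],0],
    [[0,0,0],[0,0,0],0],
    [[0,0,0],[0,0,0],0],
    [[0,0,0],[0,0,0],0],
    [[0,0,0],[0,0,0],0]
  ]
}}

```text
clock: 8.7
position: [0.5412, -0.2834, 0.2561]
tool_rot: [3.141, 0.0, 1.241]
force: [-8.4, 3.9, 26.4]
grip_width: 0.0156
finger_force: 43.2
```

```bash
python3 - <<'E'
from h import *
st()
T=bot.grab_frame("top"); S=bot.grab_frame("side")
u=[(d["at"],round(d["p"],2)) for d in bot.mark_of("key_small_center",S)[:4]]
print(u, proj(S,[.542,-.2825,.082]))
for n in("key_medium_center","key_large_center"): print(n,[(np.round(d["at"],1).tolist(),round(d["p"],2)) for d in bot.mark_of(n,S)[:2]])
E
```

```text
{'clock': 8.7, 'position': [0.5412, -0.2834, 0.2561], 'tool_rot': [3.1409, 0.0005, 1.2415], 'qpos': [0.5874, 0.6973, -0.2974, 1.7393, 0.2815, 0.7462, -0.1818], 'force': [-8.4116, 3.9187, 26.4325], 'moment': [0.9358, 1.967, -0.048], 'grip_width': 0.0156, 'finger_force': 43.1619}
[([344.9, 242.1], 0.87), ([305.2, 232.1], 0.72), ([255.0, 207.0], 0.6)] [342.76115268 241.73725387]
key_medium_center [([294.5, 173.4], 0.44)]
key_large_center [([298.5, 186.1], 0.53), ([341.2, 242.5], 0.3)]
```

The floor is stiff: 26 N with no further travel. The network's mark for the key, at (345,242), matches the fully-down projection (343,242), and the other two keys have not moved. I hand in.

```bash
python3 -c "
from workcell import bot
print(bot.job_done())"
```

```text
the job is handed in; nothing more can be done
None
```

I handed the job in with the small key, the only one I tried, upright, fully down on the flask's nut and still gripped; the other two keys were left untouched in the rack, and no verdict came back.

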